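Close the tea-corner jars, each with its own lid

TASK

Tea is over and the four white jars on the sideboard stand open: put each wooden lid back on its own jar, the one whose shape and size it fits, fully home so that it sits flat on the rim all round. Set the lids down gently rather than dropping them, leave the jars standing where they are, and do not shift the mug or the glass.

Things in the scene. Friction and masses are not known exactly. Their poses are not given: they have to be found in the camera images.
- lid_large: The large round lid: disc 104 mm across, plug tapering from 87 to 72 mm. Wood, standing on its dark plug. Upward: plug 16 mm, plate 12 mm, central dark knob 36 mm (10 mm neck 18 mm wide, then round head 26 mm wide). Origin: centre of plug underside, z up; 89 mm above the jar's underside when seated, plate on rim (2.5 mm play all round). Any yaw fits. About 130 g.
- lid_small: The small round lid: disc 76 mm across, plug tapering from 61 to 46 mm. Wood, standing on its dark plug. Upward: plug 16 mm, plate 12 mm, central dark knob 36 mm (10 mm neck 18 mm wide, then round head 26 mm wide). Origin: centre of plug underside, z up; 64 mm above the jar's underside when seated, plate on rim (2.5 mm play all round). Any yaw fits. About 70 g.
- lid_square: The square lid: plate 84 x 84 mm with sides along its x and y, plug tapering from 67 to 52 mm. Wood, standing on its dark plug. Upward: plug 16 mm, plate 12 mm, central dark knob 36 mm (10 mm neck 18 mm wide, then round head 26 mm wide). Origin: centre of plug underside, z up; 79 mm above the jar's underside when seated, plate on rim (2.5 mm play all round). Fits every quarter turn. About 110 g.
- lid_oblong: The oblong lid: plate 116 mm along x, 68 mm along y, plug tapering from 101 x 53 to 86 x 38 mm. Wood, standing on its dark plug. Upward: plug 16 mm, plate 12 mm, central dark knob 36 mm (10 mm neck 18 mm wide, then round head 26 mm wide). Origin: centre of plug underside, z up; 69 mm above the jar's underside when seated, plate on rim (2.5 mm play all round). Fits every half turn. About 110 g.
- jar_large: The large round jar: 104 mm outside diameter, 105 mm high, walls 6 mm, mouth 92 mm across. White glazed stoneware, straight walls, open on top and empty, standing loose on the table. Origin: centre of its underside; z up. About 600 g.
- jar_small: The small round jar: 76 mm outside diameter, 80 mm high, walls 5 mm, mouth 66 mm across. White glazed stoneware, straight walls, open on top and empty, standing loose on the table. Origin: centre of its underside; z up. About 300 g.
- jar_square: The square jar: 84 x 84 mm outside with sides along its x and y, 95 mm high, walls 6 mm, mouth 72 mm square. White glazed stoneware, straight walls, open on top and empty, standing loose on the table. Origin: centre of its underside; z up. About 550 g.
- jar_oblong: The oblong jar: 116 mm along its x and 68 mm along its y outside, 85 mm high, walls 5 mm, mouth 106 x 58 mm. White glazed stoneware, straight walls, open on top and empty, standing loose on the table. Origin: centre of its underside; z up. About 500 g.
- mug: A blue mug, 78 mm diameter and 92 mm high with a handle at its +y side reaching 76 mm from its axis, not part of the job. Origin: centre of its underside.
- glass: An empty clear drinking glass, 68 mm across the rim, 54 mm at the foot, 100 mm high, not part of the job. Origin: centre of its underside.
There are look-alikes about, which are no part of the job. Leave any pink or turquoise look-alike of the lid_small alone. What is shaped like the lid_square but pink is not meant.

How it is judged:
By the outcome, as a careful person would: the job done as asked, in the order asked, and still so for the second after the job is handed in, with the robot touching nothing.
It also fails if it takes over 104 s, if anything falls off the work surface, if the arm or the gripper's body presses on something with over 40 N, if the wrist force passes 120 N, or if a joint passes its speed limit or range.

ROBOT

A 6-joint arm with a two-finger parallel gripper is mounted at the origin on the work surface. World frame = base frame: x ahead of the robot, y to its left, z up, the work surface at z = 0. Lengths are in m, angles in rad, forces in N, time in s.
With the tool pointing down it reaches from about 0.25 to 0.8 m from the base axis. Payload 3.9 kg.
Tool frame: the origin (TCP) lies at the very end of the fingers, on their centre line; the grasp point (between the pads) lies 19 mm behind it; z points along the fingers, y is the line along which they close (so a half turn about z gives the same grasp; the last joint's range is limited). The gripper opens to 85 mm and grips with 20 to 120 N. Pads are 22 mm wide; open, the fingers measure 114 mm over their backs; the gripper's body (76 mm by 85 mm) begins 54 mm behind the grasp point. The pads swing forward as they close: fully open they stand 13 mm farther back than shut.
Start: joints at [-1.216, 0.26, -0.138, 1.173, 0, 1.571], TCP at [0.182, -0.492, 0.231] pointing down, gripper open.
Joint ranges: [-2.78, 2.78], [-0.83, 1.72], [-1.28, 1.37], [-1.9, 2.12], [-1.57, 1.48], [-3.14, 3.14]. Speed limits (rad/s): [2.57, 2.57, 3.14, 3.14, 3.14, 3.14].

INTERFACE

Orientations are given as a unit quaternion [w, x, y, z].
In Python, from rig import ctrl, eyes gives the robot as it stands.
- The arm moves only by the tool move_arm, never from a script. Its argument "steps" is a list of rows, each an object with "linear": the shift along the tool's x, y, z in units of 40 mm (1.0 is 40 mm), a list of three; "dr": the turn, a rotation vector about the tool's x, y, z in units of 10 degrees (1.0 is 10 degrees), a list of three; "hand": the closure, from -1 (fully open) to 1 (shut). In form: [{"linear": [tx, ty, tz], "dr": [rx, ry, rz], "hand": hand}, ...]. A call has 1 to 10 rows; each row shifts and turns the commanded pose from where the row before left it, along the tool's axes as they then stand; what a row does not reach is not made up. A row lasts 1/8 s, in which the tool goes at most 62.5 mm and 10.7 degrees, less where a joint would pass 70% of its speed; a pose out of reach is approached as far as the arm can. A call is refused whole if a number of a shift passes 1 or a number of a turn 1, either way. A call with a gripper value outside its range is refused whole. The fingers move at their own pace and stop on an object; "force" is the grip in N (left out, the last holds). Time passes only in rows, so rows that do not move let the fingers close. It gives the time, the measured TCP pose, the force, the opening and the grip force at its end, in the units of the state.
- ctrl.get_obs(): the state, without advancing time (a new reading comes with each control period).
- eyes.grab_frame(name): name is "scene" or "side" or "wrist"; returns the picture (384x512x3 uint8, blue, green, red); there is no depth.
- eyes.calibration(name): a dict with "camera_matrix" (3x3 intrinsics, pixels), "eye" and "attitude" of the camera in the world. Camera axes: x right, y up, looking along -z (the intrinsics and any distortion apply to the point x, -y, -z); pixel columns grow to the right and rows downward; lengths in m; the calibration is good to about 2 mm. A picture is of the moment at which its call begins: read the wrist's pose just before it. calibration takes no time and is no camera call; for the wrist camera it gives the pose at the moment of the call.
- ctrl.hand_in(): hands the job in; it is judged then, once.
The state is a dict: "time": time; "joint_pos": joint angles; "qd": joint speeds; "tau": joint torques, N m; "tcp_pos": TCP position; "tool_rot": TCP orientation; "force": force on the tool from outside, world axes, zero at the start; "moment": the same for the moment, N m; "finger_gap": finger opening in m; "grip_force": force on a finger pad.
Only numpy, scipy, OpenCV 4.12 (cv2) and the standard library are available. Lean on these libraries where they do the work, as an engineer would, in place of code of your own. Each camera call takes 0.05 s, during which the arm holds its last target. There are 200 camera calls.

## Working session

There is one attempt and no reset: what is moved stays moved. The work goes in short steps, Python scripts to look and compute and a tool call to move; the robot and the scene stay as the last step left them, time stands still between calls to the robot, and variables do not carry over. Pictures are saved under pics/ and viewed, at most 14 in all, crops included, and the job is handed in when it is done.

Besides the shell and the picture viewer there is one more tool, called after "Request:" in YAML: its name, and indented under it one key for each argument. move_arm: Moves the arm, as the interface text tells. Its arguments: {"type":"object","properties":{"steps":{"type":"array","items":{"type":"object","properties":{"linear":{"type":"array","items":{"type":"number"}},"dr":{"type":"array","items":{"type":"number"}},"hand":{"type":"number"}}}},"force":{"type":"number"}},"required":["steps"]}

```bash
ls; mkdir -p pics; cat > h.py <<'E'
import numpy as np,cv2
from rig import ctrl,eyes
from scipy.spatial.transform import Rotation as R
def q2R(q): q=np.array(q,float); return R.from_quat([q[1],q[2],q[3],q[0]]).as_matrix() if q.shape==(4,) else q
def cal(n):
    c=eyes.calibration(n); return np.array(c['camera_matrix']),np.array(c['eye']),q2R(c['attitude']),c
def ray(C,uv):
    K,e,A,_=C; uv=np.atleast_2d(uv).astype(float); p=np.c_[uv,np.ones(len(uv))]@np.linalg.inv(K).T
    return (p*[1,-1,-1])@A.T
def onplane(C,uv,z):
    d=ray(C,uv); e=C[1]; return e+d*((z-e[2])/d[:,2])[:,None]
def proj(C,P):
    K,e,A,_=C; p=((np.atleast_2d(P)-e)@A)*[1,-1,-1]; p=p@K.T; return p[:,:2]/p[:,2:]
E
python3 - <<'E'
from h import *
print(ctrl.get_obs())
for n in ['scene','side','wrist']:
    c=cal(n); print(n,c[3]); cv2.imwrite(f'pics/{n}0.png',eyes.grab_frame(n))
E
```

```text
pics
{'time': 0.0, 'joint_pos': array([-1.21597885e+00,  2.60642687e-01, -1.39380433e-01,  1.17267401e+00,
       -3.63607247e-06,  1.57083920e+00]), 'qd': array([-0.00018343, -0.00139344,  0.00071318, -0.00086863, -0.00082069,
       -0.00195162]), 'tau': array([-2.72650454e-03, -4.05672455e+01,  2.53924352e+01,  1.87959307e-02,
       -1.56159058e-04,  5.18417949e-06]), 'tcp_pos': array([ 0.18215934, -0.49166476,  0.23048225]), 'tool_rot': array([-9.35158245e-04,  9.84307640e-01,  1.76458400e-01, -1.69535720e-04]), 'force': array([ 0.17048734, -0.25828997,  0.14333652]), 'moment': array([0.01670062, 0.00571934, 0.02773538]), 'grip_force': 0.0, 'finger_gap': 0.08504132513231236}
scene {'camera_matrix': array([[424.37373431,   0.        , 255.99922927],
       [  0.        , 424.37373431, 197.70190223],
       [  0.        ,   0.        ,   1.        ]]), 'eye': array([ 1.08351225, -0.41711172,  0.95355432]), 'attitude': array([0.82340092, 0.29141381, 0.15384376, 0.46197512])}
side {'camera_matrix': array([[415.62432456,   0.        , 257.08130916],
       [  0.        , 415.62432456, 193.04591034],
       [  0.        ,   0.        ,   1.        ]]), 'eye': array([-0.17263378,  0.79065394,  0.675057  ]), 'attitude': array([-0.28698858, -0.15378131,  0.46354903,  0.82408201])}
wrist {'camera_matrix': array([[299.30828556,   0.        , 260.64552889],
       [  0.        , 299.30828556, 196.12551759],
       [  0.        ,   0.        ,   1.        ]]), 'eye': array([ 0.25590765, -0.46501636,  0.37346768]), 'attitude': array([ 0.8112346 , -0.12432487,  0.08781296, -0.56456233])}
```

View pics/scene0.png

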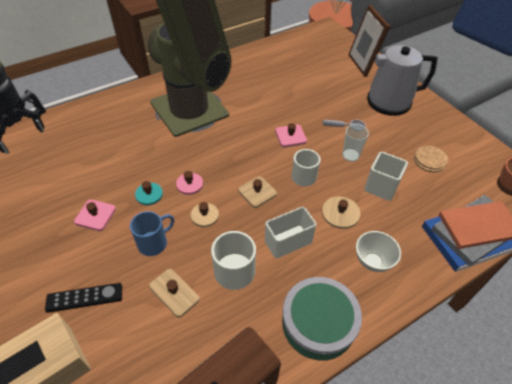

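View pics/side0.png

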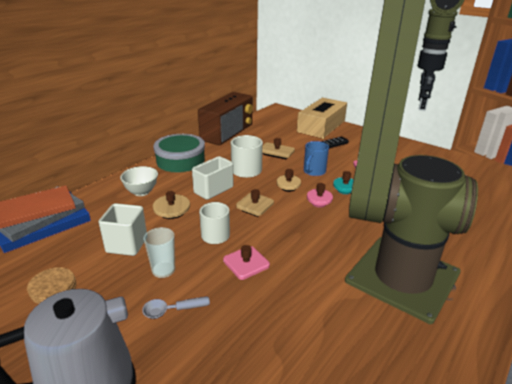

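The scene view shows these candidates.
- **Wooden lids:** small round (204,213), square (257,191), large round (342,211), oblong (174,291).
- **Look-alikes to leave alone:** pink round (190,183), turquoise round (148,192), pink squares (291,134) and (95,213), cork mat (431,158).
- **Jars:** small (306,168), square (386,176), oblong (290,233), large (234,259). The bowl (378,250) is not a jar.

I choose the four wooden ones and check them in one close crop.

```bash
cat > m.py <<'E'
from h import *
I={n:cv2.imread(f'pics/{n}0.png') for n in('scene','side')}
C={n:cal(n) for n in I}
cv2.imwrite('pics/crop.png',cv2.resize(I['scene'][115:325,140:420],None,fx=2.8,fy=2.8,interpolation=cv2.INTER_CUBIC))
seed={'small':(204,209),'square':(258,185),'large':(343,206),'oblong':(172,286)}
for k,s in seed.items():
    # rough from scene, then knob in both
    P=onplane(C['scene'],s,.051)[0]; out=[]
    for n in I:
        u,v=proj(C[n],P)[0]; m=np.zeros(I[n].shape[:2],np.uint8); cv2.circle(m,(int(round(u)),int(round(v))),10,255,-1)
        dark=((I[n].max(2)<85)&(m>0)).astype(np.uint8)
        _,l,st,ce=cv2.connectedComponentsWithStats(dark); i=1+st[1:,4].argmax()
        out.append((st[i].tolist(),np.round(onplane(C[n],ce[i],.049)[0][:2],4)))
    print(k,out)
print(I['scene'][212,330],I['scene'][225,335],I['scene'][232,300],I['scene'][235,325])
E
python3 m.py
```

```text
small [([200, 207, 8, 8, 41], array([ 0.4454, -0.1689])), ([285, 170, 8, 11, 66], array([ 0.4413, -0.1684]))]
square [([254, 184, 7, 8, 42], array([ 0.4503, -0.0052])), ([251, 190, 8, 12, 77], array([ 0.4469, -0.005 ]))]
large [([339, 204, 7, 9, 44], array([0.6283, 0.1514])), ([166, 192, 9, 12, 84], array([0.626 , 0.1532]))]
oblong [([169, 286, 8, 8, 39], array([ 0.6125, -0.3348])), ([274, 139, 7, 10, 49], array([ 0.607 , -0.3362]))]
[125 170 204] [ 89 120 144] [146 157 156] [ 79 116 172]
```

View pics/crop.png

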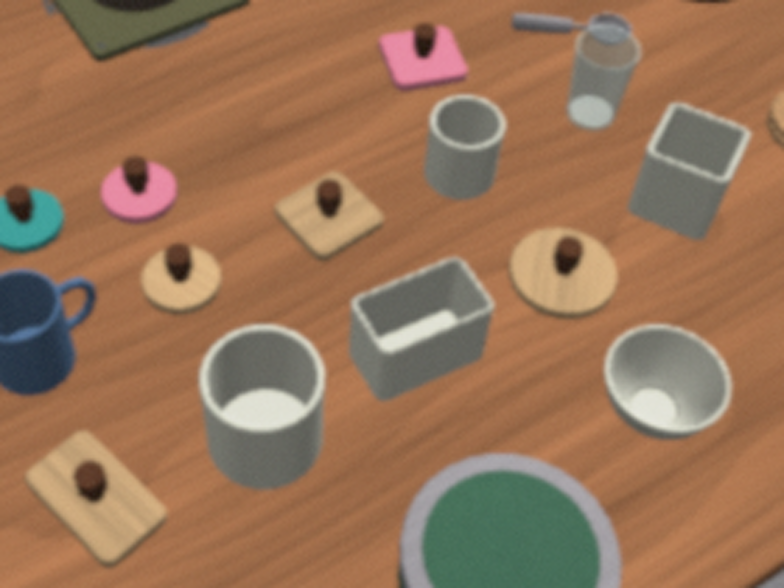

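View pics/wrist0.png

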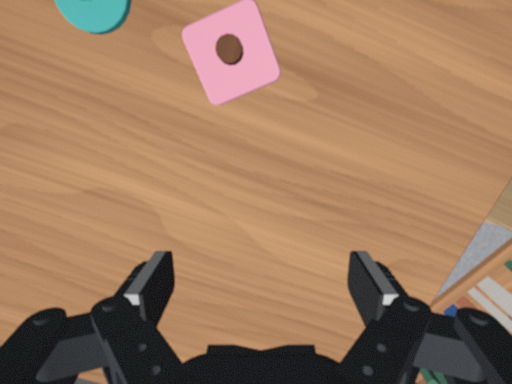

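The crop confirms the four wooden lids and their jars. In the wrist view the camera looks down with the fingers at the bottom, and a pink square sits at (230,50). I'll go up over the centre for a look with the wrist camera.

Request:
move_arm:
  steps:
    - {"linear":[0.94,-0.82,-0.3],"dr":[0,0,0],"hand":-1}
    - {"linear":[0.94,-0.82,-0.3],"dr":[0,0,0],"hand":-1}
    - {"linear":[0.94,-0.82,-0.3],"dr":[0,0,0],"hand":-1}
    - {"linear":[0.94,-0.82,-0.3],"dr":[0,0,0],"hand":-1}
    - {"linear":[0.94,-0.82,-0.3],"dr":[0,0,0],"hand":-1}
    - {"linear":[0.94,-0.82,-0.3],"dr":[0,0,0],"hand":-1}
    - {"linear":[0.94,-0.82,-0.3],"dr":[0,0,0],"hand":-1}
    - {"linear":[0.94,-0.82,-0.3],"dr":[0,0,0],"hand":-1}
    - {"linear":[0.94,-0.82,-0.3],"dr":[0,0,0],"hand":-1}
    - {"linear":[0.94,-0.82,-0.3],"dr":[0,0,0],"hand":-1}

```text
time: 1.4
tcp_pos: [0.4214, -0.0525, 0.3516]
tool_rot: [0.0, 0.984, 0.177, -0.0]
force: [-0.4, 0.4, 0.2]
finger_gap: 0.0856
grip_force: 0.0
```

```bash
cat >> h.py <<'E'
def yaw(o=None):
    o=o or ctrl.get_obs(); M=q2R(o['tool_rot']); return np.degrees(np.arctan2(M[1,0],M[0,0]))
def go(x,y,z,yw=None,o=None):
    "total shift in tool units at present heading (shift first), and turn in 10 deg units about tool z"
    o=o or ctrl.get_obs(); M=q2R(o['tool_rot']); t=M.T@(np.array([x,y,z])-o['tcp_pos'])/.04
    print('lin',t.round(2),'yaw',yaw(o).round(1),'turn',None if yw is None else round(-(((yw-yaw(o))+180)%360-180)/10,2),'tilt',np.degrees(M[:2,2]).round(1))
E
python3 - <<'E'
from h import *
o=ctrl.get_obs(); print(o['time'],o['tcp_pos'],o['joint_pos'],yaw(o),o['force'])
im=eyes.grab_frame('wrist'); cv2.imwrite('pics/w1.png',im)
import pickle; pickle.dump(cal('wrist'),open('w1.pkl','wb'))
E
```

```text
1.4 [ 0.42141107 -0.0525215   0.35157058] [-1.23856602e-01  6.02405732e-02 -7.37651243e-02  1.43679012e+00
 -1.80930257e-04  2.66277266e+00] 20.337903914973364 [-0.35101059  0.40669218  0.23444202]
```

View pics/w1.png

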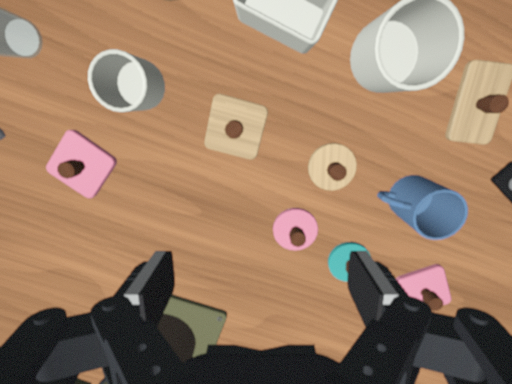

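The wrist view shows the square lid (235,127), small lid (333,167) and oblong lid (485,100), with jars small (128,82), oblong (288,15) and large (410,45). It also shows the mug and the pink and turquoise look-alikes. I'll go a bit further ahead to get the rest.

Request:
move_arm:
  steps:
    - {"linear":[0.8,0,-0.2],"dr":[0,0,0],"hand":-0.2}
    - {"linear":[0.8,0,-0.2],"dr":[0,0,0],"hand":-0.2}
    - {"linear":[0.8,0,-0.2],"dr":[0,0,0],"hand":-0.2}
    - {"linear":[0.8,0,-0.2],"dr":[0,0,0],"hand":-0.2}
    - {"linear":[0,0,0],"dr":[0,0,0],"hand":-0.2}

```text
time: 2.08
tcp_pos: [0.5428, -0.0092, 0.3823]
tool_rot: [-0.0, 0.984, 0.177, -0.0]
force: [-0.2, -0.9, -0.5]
finger_gap: 0.0513
grip_force: 0.0
```

```bash
python3 - <<'E'
from h import *
o=ctrl.get_obs(); print(o['time'],o['tcp_pos'],o['joint_pos'],yaw(o),o['finger_gap'])
im=eyes.grab_frame('wrist'); cv2.imwrite('pics/w2.png',im)
import pickle; pickle.dump(cal('wrist'),open('w2.pkl','wb'))
E
```

```text
2.075 [ 0.54281883 -0.00920047  0.38231173] [-1.69910667e-02  2.80851113e-01  2.80422579e-01  1.57091597e+00
  7.32845786e-05  2.76863106e+00] 20.395611525418122 0.05129944717093925
```

View pics/w2.png

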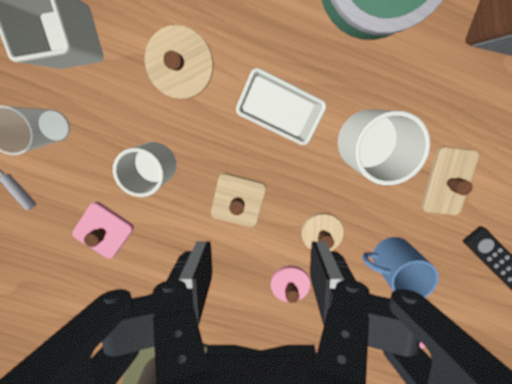

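```bash
cat > m2.py <<'E'
from h import *
import pickle
im=cv2.imread('pics/w2.png'); C=pickle.load(open('w2.pkl','rb'))
hsv=cv2.cvtColor(im,cv2.COLOR_BGR2HSV)
for p in [(255,185),(190,85),(320,225),(450,160),(280,190),(200,140),(257,72),(270,100),(330,110),(428,150),(345,150),(375,150),(118,165),(135,190),(65,30),(85,50),(30,60),(290,50)]: print(p,hsv[p[1],p[0]],end=' ')
m1=((hsv[...,1]<50)&(hsv[...,2]>175)).astype(np.uint8)*255
m2=cv2.inRange(hsv,(12,50,165),(30,135,255))
cv2.imwrite('pics/mask.png',np.hstack([m1[:310],m2[:310]])[:, :][::1,::1] if 0 else cv2.resize(np.vstack([m1[:240],m2[:240]]),None,fx=1.2,fy=1.2))
E
python3 m2.py
```

```text
(255, 185) [ 19  71 207] (190, 85) [ 18  71 219] (320, 225) [ 18  69 223] (450, 160) [ 18  74 203] (280, 190) [ 14 115 178] (200, 140) [ 13 116 182] (257, 72) [ 40   9 176] (270, 100) [ 37  10 235] (330, 110) [ 14 113 189] (428, 150) [ 27  12 217] (345, 150) [ 40  11 206] (375, 150) [ 40  10 234] (118, 165) [ 40  12 125] (135, 190) [ 30  11 111] (65, 30) [ 40  13 121] (85, 50) [ 45  14 112] (30, 60) [ 39  12 152] (290, 50) [ 14 117 176]
```

View pics/mask.png

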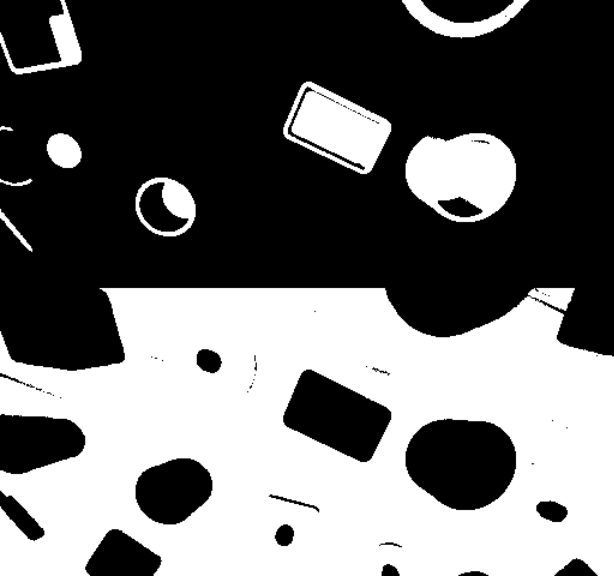

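```bash
cat > m3.py <<'E'
from h import *
import pickle,sys
def circ(P,r=None):
    A=np.c_[2*P,np.ones(len(P))]; s=np.linalg.lstsq(A,(P**2).sum(1),rcond=None)[0]; return s[:2],np.sqrt(s[2]+s[:2]@s[:2])
def blob(m,p,rad=75):
    w=np.zeros_like(m); cv2.circle(w,p,rad,255,-1); m=cv2.bitwise_and(m,w)
    _,l,st,ce=cv2.connectedComponentsWithStats(m); d=[ (1e9 if s[4]<300 else np.hypot(*(c-p))) for s,c in zip(st[1:],ce[1:])]
    k=1+int(np.argmin(d)); return (l==k).astype(np.uint8)
def meas(m,p,C,z,shape,rad=75):
    b=blob(m,p,rad); c=max(cv2.findContours(b,cv2.RETR_EXTERNAL,cv2.CHAIN_APPROX_NONE)[0],key=cv2.contourArea)
    h=cv2.convexHull(c)[:,0]; W=onplane(C,h,z)[:,:2]
    if shape=='o':
        (x,y),(a,bb),t=cv2.fitEllipse((W*1e3).astype(np.float32)); return np.round([x,y,a,bb],1),[np.round(1e3*v,1) for v in circ(W)]
    (x,y),(a,bb),t=cv2.minAreaRect((W*1e3).astype(np.float32))
    return np.round([x,y,a,bb,t],1)
def masks(im):
    hsv=cv2.cvtColor(im,cv2.COLOR_BGR2HSV)
    lid=cv2.inRange(hsv,(12,45,120),(30,94,255)); lid=cv2.morphologyEx(lid,cv2.MORPH_OPEN,np.ones((5,5)))
    return lid,((hsv[...,1]<50)&(hsv[...,2]>175)).astype(np.uint8)*255,((hsv[...,1]<50)&(hsv[...,2]>210)).astype(np.uint8)*255
E
python3 - <<'E'
from m3 import *
im=cv2.imread('pics/w2.png'); C=pickle.load(open('w2.pkl','rb')); L,J,J2=masks(im)
print('L small',meas(L,(322,230),C,.026,'o',40)); print('L large',meas(L,(178,62),C,.026,'o',50))
print('L square',meas(L,(238,200),C,.026,'r',45)); print('L oblong',meas(L,(452,182),C,.026,'r',60))
print('J small',meas(J,(138,172),C,.080,'o',40)); print('J large',meas(J,(390,147),C,.105,'o'),meas(J2,(390,147),C,.105,'o'))
print('J oblong',meas(J,(280,105),C,.085,'r'))
im=cv2.imread('pics/w1.png'); C=pickle.load(open('w1.pkl','rb')); L,J,J2=masks(im)
print('w1 small',meas(L,(333,167),C,.026,'o',40)); print('L square',meas(L,(235,127),C,.026,'r',45));print('L oblong',meas(L,(480,100),C,.026,'r',60));print('J small',meas(J,(125,82),C,.080,'o',45),meas(J2,(125,82),C,.080,'o',45))
E
```

```text
L small (array([ 440.4, -166.2,   75.3,   79.4]), [array([ 440.2, -166.3]), np.float64(38.7)])
L large (array([623.9, 155.7, 104.3, 104.9]), [array([623.9, 155.8]), np.float64(52.3)])
L square [444.8  -1.9  86.2  85.5   5.9]
L oblong [ 603.7 -332.2  117.2   73.9   14. ]
J small (array([452.6, 157.6,  75.9,  76.4]), [array([452.6, 157.6]), np.float64(38.1)])
J large (array([ 619.3, -165. ,  104.6,  132.8]), [array([ 619.1, -164.3]), np.float64(60.2)]) (array([ 618.9, -176.7,  101.9,  103.8]), [array([ 618.8, -176.7]), np.float64(51.4)])
J oblong [616.8 -11.5 116.3  68.4  85.5]
w1 small (array([ 446.7, -160.1,   76. ,   78.2]), [array([ 446.7, -160.1]), np.float64(38.5)])
L square [450.8   4.7  84.8  85.3   6. ]
L oblong [ 612.3 -324.9  116.8   73.8   14.4]
J small (array([457.5, 164.9,  76.1,  76.8]), [array([457.5, 164.9]), np.float64(38.2)]) (array([457.3, 165.3,  74.4,  74.9]), [array([457.3, 165.3]), np.float64(37.3)])
```

```bash
cat > look.py <<'E'
from m3 import *
def look(name):
    a=ctrl.get_obs()['tcp_pos']; C=cal('wrist'); im=eyes.grab_frame('wrist'); C2=cal('wrist')
    cv2.imwrite(f'pics/{name}.png',im); pickle.dump(C,open(name+'.pkl','wb')); print('cam drift mm',((C2[1]-C[1])*1e3).round(2)); return im,C
E
python3 - <<'E'
from look import *
im,C=look('w3'); L,J,J2=masks(im)
print('L small',meas(L,(322,230),C,.026,'o',40)); print('L large',meas(L,(178,62),C,.026,'o',50))
print('L square',meas(L,(238,200),C,.026,'r',45)); print('L oblong',meas(L,(452,182),C,.026,'r',60))
print('J small',meas(J,(138,172),C,.080,'o',40)); print('J large',meas(J2,(390,147),C,.105,'o'))
print('J oblong',meas(J,(280,105),C,.085,'r'))
E
```

```text
cam drift mm [-0.76 -0.26  0.21]
L small (array([ 442.3, -165.6,   75. ,   79.2]), [array([ 442.1, -165.7]), np.float64(38.6)])
L large (array([625.6, 156.2, 104.2, 104.8]), [array([625.6, 156.2]), np.float64(52.3)])
L square [446.6  -1.8  86.1  85.3   5.8]
L oblong [ 605.9 -331.6  116.9   74.    14. ]
J small (array([454.2, 158. ,  75.9,  76.5]), [array([454.2, 158. ]), np.float64(38.1)])
J large (array([ 620.6, -176.2,  102. ,  103.7]), [array([ 620.6, -176.2]), np.float64(51.4)])
J oblong [618.5 -11.  116.2  68.5  85.6]
```

```bash
python3 - <<'E'
from h import *
go(.6256,.156,.30); print(ctrl.get_obs()['tcp_pos'])
E
```

```text
lin [ 3.44 -3.15  2.06] yaw 20.3 turn None tilt [-0.1 -0. ]
[ 0.54063977 -0.00980912  0.38264748]
```

Request:
move_arm:
  steps:
    - {"linear":[0.86,-0.79,0.51],"dr":[0,0,0],"hand":-0.2}
    - {"linear":[0.86,-0.79,0.51],"dr":[0,0,0],"hand":-0.2}
    - {"linear":[0.86,-0.79,0.51],"dr":[0,0,0],"hand":-0.2}
    - {"linear":[0.86,-0.79,0.51],"dr":[0,0,0],"hand":-0.2}
    - {"linear":[0,0,0],"dr":[0,0,0],"hand":-0.2}
    - {"linear":[0,0,0],"dr":[0,0,0],"hand":-0.2}
    - {"linear":[0,0,0],"dr":[0,0,0],"hand":-0.2}

```text
time: 3.05
tcp_pos: [0.6258, 0.1553, 0.3031]
tool_rot: [0.0, 0.984, 0.176, 0.001]
force: [0.0, 0.2, -0.6]
finger_gap: 0.0514
grip_force: 0.0
```

```bash
python3 - <<'E'
from look import *
im,C=look('w4'); L,J,J2=masks(im); print(ctrl.get_obs()['tcp_pos'],ctrl.get_obs()['joint_pos'])
go(.6256,.156,.034)
E
```

```text
cam drift mm [0.11 0.03 0.05]
[0.62597577 0.15534042 0.30317879] [ 2.43355933e-01  4.64398584e-01  3.57675903e-01  1.46232229e+00
 -2.26217006e-04  3.03179723e+00]
lin [-0.01 -0.02  6.73] yaw 20.2 turn None tilt [0.1 0. ]
```

View pics/w4.png

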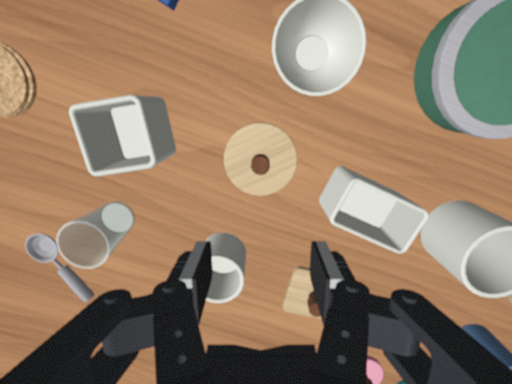

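The w4 view shows the square jar rim at (112,135), the large lid at (260,160), the oblong jar at (375,210) and the glass at (95,235). Joint 6 is near its limit, so I'll turn back as I descend.

```bash
python3 - <<'E'
from look import *
im=cv2.imread('pics/w4.png'); C=pickle.load(open('w4.pkl','rb')); L,J,J2=masks(im)
print(meas(L,(260,158),C,.026,'o',50))
print('J sq',meas(J,(113,135),C,.095,'r',55),'J ob',meas(J,(377,212),C,.085,'r',70))
hsv=cv2.cvtColor(im,cv2.COLOR_BGR2HSV); k=cv2.inRange(hsv,(0,0,0),(180,255,95)); b=blob(k,(261,164),20); M=cv2.moments(b,True); c=(M['m10']/M['m00'],M['m01']/M['m00']); print(c,onplane(C,c,.051),b.sum())
E
```

```text
(array([625.4, 156.1, 104.2, 104.7]), [array([625.4, 156.1]), np.float64(52.2)])
J sq [603.8 329.7  84.5  82.8  29. ] J ob [620.9 -15.6 176.3  78.1  89.4]
(261.3888888888889, 155.88888888888889) [[0.635767   0.15761873 0.051     ]] 18
```

Request:
move_arm:
  steps:
    - {"linear":[0,0,0.9],"dr":[0,0,-1],"hand":-0.2}
    - {"linear":[0,0,0.9],"dr":[0,0,-1],"hand":-0.2}
    - {"linear":[0,0,0.9],"dr":[0,0,-1],"hand":-0.2}
    - {"linear":[0,0,0.9],"dr":[0,0,-1],"hand":-0.2}
    - {"linear":[0,0,0.9],"dr":[0,0,-1],"hand":-0.2}
    - {"linear":[0,0,0.9],"dr":[0,0,-1],"hand":-0.2}
    - {"linear":[0,0,0.3],"dr":[0,0,0],"hand":-0.2}
    - {"linear":[0,0,0],"dr":[0,0,0],"hand":-0.2}
    - {"linear":[0,0,0],"dr":[0,0,0],"hand":-0.2}

```text
time: 4.22
tcp_pos: [0.6276, 0.1568, 0.0757]
tool_rot: [0.001, 0.765, 0.644, 0.002]
force: [-0.1, 0.2, -0.1]
finger_gap: 0.051
grip_force: 0.0
```

```bash
python3 - <<'E'
from look import *
o=ctrl.get_obs(); print(o['tcp_pos'],o['joint_pos'][5]);go(.6256,.156,.035)
E
```

```text
[0.62762005 0.15681977 0.07570729] 1.9861104811273498
lin [-0.03 -0.05  1.02] yaw 80.2 turn None tilt [0.2 0. ]
```

Request:
move_arm:
  force: 40
  steps:
    - {"linear":[-0.03,-0.05,0.5],"dr":[0,0,0],"hand":-0.2}
    - {"linear":[0,0,0.5],"dr":[0,0,0],"hand":-0.2}
    - {"linear":[0,0,0],"dr":[0,0,0],"hand":-0.2}
    - {"linear":[0,0,0],"dr":[0,0,0],"hand":0.3}
    - {"linear":[0,0,0],"dr":[0,0,0],"hand":1}
    - {"linear":[0,0,0],"dr":[0,0,0],"hand":1}
    - {"linear":[0,0,0],"dr":[0,0,0],"hand":1}
    - {"linear":[0,0,0],"dr":[0,0,0],"hand":1}

```text
time: 5.22
tcp_pos: [0.6251, 0.1562, 0.0353]
tool_rot: [0.001, 0.764, 0.645, 0.001]
force: [-0.8, -0.6, 6.2]
finger_gap: 0.0244
grip_force: 39.4
```

Request:
move_arm:
  steps:
    - {"linear":[0,0,-0.4],"dr":[0,0,0],"hand":1}
    - {"linear":[0,0,-0.9],"dr":[0,0,0],"hand":1}
    - {"linear":[0,0,-0.9],"dr":[0,0,0],"hand":1}
    - {"linear":[0,0,-0.9],"dr":[0,0,0],"hand":1}
    - {"linear":[0,0,-0.9],"dr":[0,0,0],"hand":1}
    - {"linear":[-0.4,0.06,0],"dr":[0,0,0],"hand":1}
    - {"linear":[-0.7,0.12,0],"dr":[0,0,0],"hand":1}
    - {"linear":[-0.7,0.12,0],"dr":[0,0,0],"hand":1}
    - {"linear":[-0.7,0.12,0],"dr":[0,0,0],"hand":1}
    - {"linear":[-0.7,0.12,0],"dr":[0,0,0],"hand":1}

```text
time: 6.48
tcp_pos: [0.6224, 0.0242, 0.1921]
tool_rot: [-0.001, 0.764, 0.645, -0.001]
force: [-0.1, 0.1, -1.9]
finger_gap: 0.0247
grip_force: 39.6
```

Request:
move_arm:
  steps:
    - {"linear":[-0.8,0.12,0],"dr":[0,0,0],"hand":1}
    - {"linear":[-0.8,0.12,0],"dr":[0,0,0],"hand":1}
    - {"linear":[-0.8,0.12,0],"dr":[0,0,0],"hand":1}
    - {"linear":[-0.8,0.12,0],"dr":[0,0,0],"hand":1}
    - {"linear":[-0.8,0.12,0],"dr":[0,0,0],"hand":1}
    - {"linear":[-0.6,0.12,0],"dr":[0,0,0],"hand":1}
    - {"linear":[-0.2,0.05,0],"dr":[0,0,0],"hand":1}
    - {"linear":[0,0,0],"dr":[0,0,0],"hand":1}
    - {"linear":[0,0,0],"dr":[0,0,0],"hand":1}
    - {"linear":[0,0,0],"dr":[0,0,0],"hand":1}

```text
time: 7.72
tcp_pos: [0.622, -0.1673, 0.1938]
tool_rot: [-0.0, 0.764, 0.646, 0.0]
force: [-0.3, -0.1, -2.4]
finger_gap: 0.0247
grip_force: 39.6
```

```bash
python3 - <<'E'
from look import *
o=ctrl.get_obs(); print(o['tcp_pos'],o['joint_pos'],o['finger_gap'],o['force']);go(.6205,-.176,.15)
im,C=look('w5'); cv2.imwrite('pics/sc5.png',np.hstack([im,eyes.grab_frame('side')[60:260,130:386].repeat(1,0) if 0 else cv2.resize(eyes.grab_frame('side')[70:262,160:288],(256,384))]))
E
```

```text
[ 0.62199409 -0.16733708  0.19378117] [-2.62936637e-01  4.82239152e-01  1.05440041e-01  1.19405447e+00
  2.53508158e-04  1.47523058e+00] 0.024698097896938206 [-0.32568102 -0.10766374 -2.37356006]
lin [-0.22 -0.    1.09] yaw 80.4 turn None tilt [0. 0.]
cam drift mm [ 0.01 -0.1   0.02]
```

View pics/sc5.png

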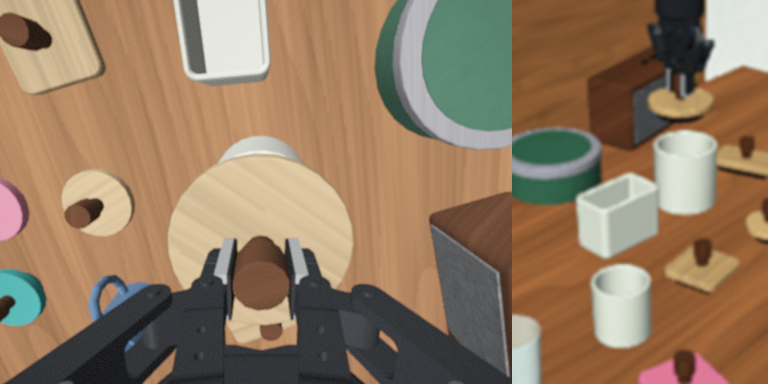

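The lid is held level at (261,250), over the large jar. I'll check its centring in the hand.

```bash
cat > held.py <<'E'
from look import *
def held(name,z,rmax=225,p=(260,210)):
    "circle fit of held lid's plate at height z from its front arc; offset tool x,y from the TCP"
    im=cv2.imread(f'pics/{name}.png'); C=pickle.load(open(name+'.pkl','rb')); L,_,_=masks(im); b=blob(L,p,130)
    c=max(cv2.findContours(b,cv2.RETR_EXTERNAL,cv2.CHAIN_APPROX_NONE)[0],key=cv2.contourArea)
    h=c[:,0]; h=h[h[:,1]<rmax]; W=onplane(C,h,z)[:,:2]; k,r=circ(W); o=ctrl.get_obs()
    d=q2R(o['tool_rot']).T@np.r_[k-o['tcp_pos'][:2],0]; print('centre',k.round(4),'r',r.round(4),'tool offset mm',(d*1e3).round(1))
E
python3 - <<'E'
from held import *
held('w5',.1865)
go(.6205,-.1762,.145)
E
```

```text
centre [ 0.6233 -0.1657] r 0.0504 tool offset mm [2.1 1.  0. ]
lin [-0.22 -0.    1.22] yaw 80.4 turn None tilt [0. 0.]
```

Request:
move_arm:
  steps:
    - {"linear":[-0.26,0,0],"dr":[0,0,0],"hand":1}
    - {"linear":[0,0,0.4],"dr":[0,0,0],"hand":1}
    - {"linear":[0,0,0.4],"dr":[0,0,0],"hand":1}
    - {"linear":[0,0,0.4],"dr":[0,0,0],"hand":1}
    - {"linear":[0,0,0.2],"dr":[0,0,0],"hand":1}
    - {"linear":[0,0,0.1],"dr":[0,0,0],"hand":1}
    - {"linear":[0,0,0.1],"dr":[0,0,0],"hand":1}
    - {"linear":[0,0,0.05],"dr":[0,0,0],"hand":1}
    - {"linear":[0,0,0],"dr":[0,0,0],"hand":1}
    - {"linear":[0,0,0],"dr":[0,0,0],"hand":1}

```text
time: 9.07
tcp_pos: [0.6204, -0.1787, 0.1281]
tool_rot: [0.0, 0.764, 0.645, 0.0]
force: [-0.4, 0.8, -1.2]
finger_gap: 0.0247
grip_force: 39.6
```

Request:
move_arm:
  steps:
    - {"linear":[0.02,0,0.05],"dr":[0,0,0],"hand":1}
    - {"linear":[0,0,0.03],"dr":[0,0,0],"hand":1}
    - {"linear":[0,0,0.03],"dr":[0,0,0],"hand":1}
    - {"linear":[0,0,0],"dr":[0,0,0],"hand":1}
    - {"linear":[0,0,0],"dr":[0,0,0],"hand":1}

```text
time: 9.7
tcp_pos: [0.6203, -0.1778, 0.1244]
tool_rot: [0.0, 0.764, 0.645, 0.0]
force: [-3.2, 1.8, 4.9]
finger_gap: 0.0244
grip_force: 40.2
```

Request:
move_arm:
  steps:
    - {"linear":[0,0,0],"dr":[0,0,0],"hand":0.2}
    - {"linear":[0,0,0],"dr":[0,0,0],"hand":-0.2}
    - {"linear":[0,0,0],"dr":[0,0,0],"hand":-0.2}
    - {"linear":[0,0,0],"dr":[0,0,0],"hand":-0.2}
    - {"linear":[0,0,-0.5],"dr":[0,0,0],"hand":-0.2}
    - {"linear":[0,0,-0.8],"dr":[0,0,0],"hand":-0.2}
    - {"linear":[0,0,-0.9],"dr":[0,0,0],"hand":-0.2}
    - {"linear":[0,0,-0.8],"dr":[0,0,0],"hand":-0.2}
    - {"linear":[0,0,0],"dr":[0,0,0],"hand":-0.2}
    - {"linear":[0,0,0],"dr":[0,0,0],"hand":-0.2}

```text
time: 10.95
tcp_pos: [0.62, -0.1778, 0.2425]
tool_rot: [-0.0, 0.764, 0.645, -0.0]
force: [0.1, -0.4, -0.3]
finger_gap: 0.0509
grip_force: 0.0
```

```bash
python3 - <<'E'
from look import *
o=ctrl.get_obs(); print(o['time'],o['tcp_pos'],o['joint_pos'][5])
im,C=look('w6'); s=eyes.grab_frame('side')
cv2.imwrite('pics/v6.png',np.hstack([im,cv2.resize(s[120:192,215:263],(256,384),interpolation=cv2.INTER_CUBIC)]))
go(.442,-.1657,.2)
E
```

```text
10.95 [ 0.61996496 -0.17778956  0.24245594] 1.460341783427631
cam drift mm [-0.2   0.06 -0.6 ]
lin [-0.45 -4.42  1.05] yaw 80.3 turn None tilt [-0.2  0. ]
```

View pics/v6.png

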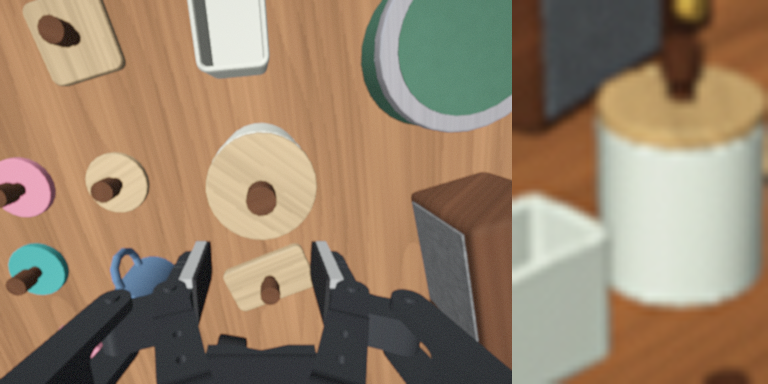

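The large lid sits flat on its jar, seen from the side and from above at (261,185). Next is the small lid at (117,182).

```bash
python3 - <<'E'
from look import *
im=cv2.imread('pics/w6.png'); C=pickle.load(open('w6.pkl','rb')); L,J,J2=masks(im)
print(meas(L,(120,182),C,.026,'o',40),meas(L,(261,185),C,.115,'o',70))
E
```

```text
(array([ 441.4, -166.2,   76. ,   78.8]), [array([ 441.5, -166. ]), np.float64(38.6)]) (array([ 621.2, -178.6,  104.2,  104.6]), [array([ 621.2, -178.6]), np.float64(52.2)])
```

Request:
move_arm:
  steps:
    - {"linear":[-0.09,-0.88,0.3],"dr":[0,0,0],"hand":-0.2}
    - {"linear":[-0.09,-0.88,0.3],"dr":[0,0,0],"hand":-0.2}
    - {"linear":[-0.09,-0.88,0.3],"dr":[0,0,0],"hand":-0.2}
    - {"linear":[-0.09,-0.88,0.3],"dr":[0,0,0],"hand":-0.2}
    - {"linear":[-0.09,-0.88,0.3],"dr":[0,0,0],"hand":-0.2}
    - {"linear":[0,0,0.6],"dr":[0,0,0],"hand":-0.2}
    - {"linear":[0,0,0],"dr":[0,0,0],"hand":-0.2}
    - {"linear":[0,0,0],"dr":[0,0,0],"hand":-0.2}
    - {"linear":[0,0,0],"dr":[0,0,0],"hand":-0.2}

```text
time: 12.18
tcp_pos: [0.4447, -0.1663, 0.1599]
tool_rot: [0.001, 0.764, 0.645, 0.0]
force: [1.2, -0.4, 0.9]
finger_gap: 0.0511
grip_force: 0.0
```

```bash
python3 - <<'E'
from look import *
o=ctrl.get_obs(); print(o['tcp_pos'])
im,C=look('w7'); L,J,J2=masks(im)
u,v=proj(C,[.442,-.1657,.026])[0]; print(u,v); print(meas(L,(int(u),int(v)),C,.026,'o',90))
cv2.imwrite('pics/v7.png',im)
go(.4422,-.1657,.0353)
E
```

```text
[ 0.44474808 -0.16630147  0.15993084]
cam drift mm [-0.05  0.02 -0.01]
256.0926915550265 186.1630685325778
(array([ 441.2, -166.6,   76.1,   77.3]), [array([ 441.2, -166.5]), np.float64(38.3)])
lin [ 0.   -0.07  3.12] yaw 80.3 turn None tilt [ 0.1 -0. ]
```

Request:
move_arm:
  steps:
    - {"linear":[-0.01,-0.08,0.6],"dr":[0,0,0],"hand":-0.2}
    - {"linear":[0,0,0.8],"dr":[0,0,0],"hand":-0.2}
    - {"linear":[0,0,0.8],"dr":[0,0,0],"hand":-0.2}
    - {"linear":[0,0,0.6],"dr":[0,0,0],"hand":-0.2}
    - {"linear":[0,0,0.3],"dr":[0,0,0],"hand":-0.2}
    - {"linear":[0,0,0],"dr":[0,0,0],"hand":-0.2}
    - {"linear":[0,0,0],"dr":[0,0,0],"hand":-0.2}
    - {"linear":[0,0,0],"dr":[0,0,0],"hand":-0.2}

```text
time: 13.22
tcp_pos: [0.4415, -0.1662, 0.0363]
tool_rot: [0.001, 0.764, 0.645, 0.0]
force: [-0.4, -0.5, -0.1]
finger_gap: 0.0514
grip_force: 0.0
```

Request:
move_arm:
  steps:
    - {"linear":[0,0,0],"dr":[0,0,0],"hand":0.3}
    - {"linear":[0,0,0],"dr":[0,0,0],"hand":1}
    - {"linear":[0,0,0],"dr":[0,0,0],"hand":1}
    - {"linear":[0,0,0],"dr":[0,0,0],"hand":1}
    - {"linear":[0,0,0],"dr":[0,0,0],"hand":1}

```text
time: 13.85
tcp_pos: [0.4408, -0.166, 0.0358]
tool_rot: [0.0, 0.764, 0.645, 0.0]
force: [-1.0, -0.8, 4.9]
finger_gap: 0.0249
grip_force: 39.2
```

```bash
python3 - <<'E'
from look import *
go(.4542,.158,.17)
E
```

```text
lin [ 8.04 -1.03 -3.36] yaw 80.3 turn None tilt [ 0. -0.]
```

Request:
move_arm:
  steps:
    - {"linear":[0,0,-0.4],"dr":[0,0,0],"hand":1}
    - {"linear":[0,0,-0.9],"dr":[0,0,0],"hand":1}
    - {"linear":[0,0,-0.9],"dr":[0,0,0],"hand":1}
    - {"linear":[0,0,-0.9],"dr":[0,0,0],"hand":1}
    - {"linear":[0.4,0,-0.3],"dr":[0,0,0],"hand":1}
    - {"linear":[0.7,-0.1,0],"dr":[0,0,0],"hand":1}
    - {"linear":[0.8,-0.1,0],"dr":[0,0,0],"hand":1}
    - {"linear":[0.8,-0.1,0],"dr":[0,0,0],"hand":1}
    - {"linear":[0.8,-0.1,0],"dr":[0,0,0],"hand":1}
    - {"linear":[0.8,-0.1,0],"dr":[0,0,0],"hand":1}

```text
time: 15.1
tcp_pos: [0.4485, 0.009, 0.1699]
tool_rot: [-0.001, 0.764, 0.645, -0.001]
force: [0.5, -0.1, -0.6]
finger_gap: 0.0246
grip_force: 39.6
```

Request:
move_arm:
  steps:
    - {"linear":[0.8,-0.12,0],"dr":[0,0,0],"hand":1}
    - {"linear":[0.8,-0.12,0],"dr":[0,0,0],"hand":1}
    - {"linear":[0.8,-0.12,0],"dr":[0,0,0],"hand":1}
    - {"linear":[0.7,-0.12,0],"dr":[0,0,0],"hand":1}
    - {"linear":[0.4,-0.05,0],"dr":[0,0,0],"hand":1}
    - {"linear":[0.2,0,0],"dr":[0,0,0],"hand":1}
    - {"linear":[0,0,0],"dr":[0,0,0],"hand":1}
    - {"linear":[0,0,0],"dr":[0,0,0],"hand":1}
    - {"linear":[0,0,0],"dr":[0,0,0],"hand":1}

```text
time: 16.23
tcp_pos: [0.4537, 0.1558, 0.1713]
tool_rot: [0.0, 0.765, 0.644, -0.0]
force: [0.7, 0.0, -1.7]
finger_gap: 0.0246
grip_force: 39.6
```

```bash
python3 - <<'E'
from held import *
o=ctrl.get_obs(); print(o['tcp_pos'],o['joint_pos'][5],o['finger_gap'])
look('w8'); held('w8',o['tcp_pos'][2]-.0358+.028,225,(260,200))
go(.4542,.158,.0998)
E
```

```text
[0.45365526 0.15576082 0.17132235] 2.07169092871019 0.024646794112483505
cam drift mm [0.01 0.07 0.04]
centre [0.4549 0.1583] r 0.0361 tool offset mm [ 2.7  0.7 -0. ]
lin [0.06 0.   1.79] yaw 80.3 turn None tilt [ 0. -0.]
```

View pics/w8.png

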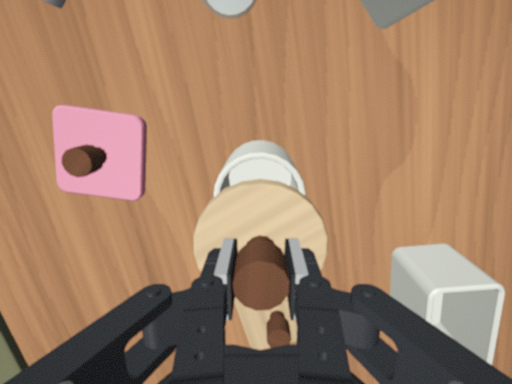

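The small lid is held level at (260,240), with its jar rim right below at (260,170).

Request:
move_arm:
  steps:
    - {"linear":[0.03,0,0.4],"dr":[0,0,0],"hand":1}
    - {"linear":[0,0,0.4],"dr":[0,0,0],"hand":1}
    - {"linear":[0,0,0.4],"dr":[0,0,0],"hand":1}
    - {"linear":[0,0,0.2],"dr":[0,0,0],"hand":1}
    - {"linear":[0,0,0.2],"dr":[0,0,0],"hand":1}
    - {"linear":[0,0,0.1],"dr":[0,0,0],"hand":1}
    - {"linear":[0,0,0],"dr":[0,0,0],"hand":1}
    - {"linear":[0,0,0],"dr":[0,0,0],"hand":1}

```text
time: 17.27
tcp_pos: [0.4542, 0.1578, 0.1037]
tool_rot: [0.0, 0.764, 0.645, 0.0]
force: [0.2, -0.6, -0.6]
finger_gap: 0.0252
grip_force: 39.6
```

Request:
move_arm:
  steps:
    - {"linear":[0,0,0.05],"dr":[0,0,0],"hand":1}
    - {"linear":[0,0,0.03],"dr":[0,0,0],"hand":1}
    - {"linear":[0,0,0.03],"dr":[0,0,0],"hand":1}
    - {"linear":[0,0,0],"dr":[0,0,0],"hand":1}
    - {"linear":[0,0,0],"dr":[0,0,0],"hand":1}

```text
time: 17.9
tcp_pos: [0.4542, 0.1578, 0.0999]
tool_rot: [0.0, 0.764, 0.645, 0.001]
force: [-1.6, -0.1, 6.5]
finger_gap: 0.0249
grip_force: 40.1
```

Request:
move_arm:
  steps:
    - {"linear":[0,0,0],"dr":[0,0,0],"hand":0.2}
    - {"linear":[0,0,0],"dr":[0,0,0],"hand":-0.2}
    - {"linear":[0,0,0],"dr":[0,0,0],"hand":-0.2}
    - {"linear":[0,0,0],"dr":[0,0,0],"hand":-0.2}
    - {"linear":[0,0,-0.5],"dr":[0,0,0],"hand":-0.2}
    - {"linear":[0,0,-0.8],"dr":[0,0,0],"hand":-0.2}
    - {"linear":[0,0,-0.9],"dr":[0,0,0],"hand":-0.2}
    - {"linear":[-0.8,0.1,0],"dr":[0,0,0],"hand":-0.2}
    - {"linear":[-0.8,0.1,0],"dr":[0,0,0],"hand":-0.2}
    - {"linear":[-0.8,0.1,0],"dr":[0,0,0],"hand":-0.2}

```text
time: 19.15
tcp_pos: [0.4495, 0.0602, 0.187]
tool_rot: [0.0, 0.764, 0.645, 0.0]
force: [-0.3, 0.7, 0.3]
finger_gap: 0.0511
grip_force: 0.0
```

Request:
move_arm:
  steps:
    - {"linear":[-0.8,0.1,0],"dr":[0,0,0],"hand":-0.2}
    - {"linear":[-0.6,0.1,0],"dr":[0,0,0],"hand":-0.2}
    - {"linear":[-0.2,0,0],"dr":[0,0,0],"hand":-0.2}
    - {"linear":[0,0,0],"dr":[0,0,0],"hand":-0.2}
    - {"linear":[0,0,0],"dr":[0,0,0],"hand":-0.2}
    - {"linear":[0,0,0],"dr":[0,0,0],"hand":-0.2}

```text
time: 19.9
tcp_pos: [0.4468, -0.0027, 0.1869]
tool_rot: [-0.0, 0.764, 0.645, 0.0]
force: [0.5, 0.9, -0.2]
finger_gap: 0.0513
grip_force: 0.0
```

```bash
python3 - <<'E'
from look import *
o=ctrl.get_obs(); print(o['time'],o['tcp_pos'])
im,C=look('w9'); L,J,J2=masks(im)
u,v=proj(C,[.4466,-.0018,.026])[0]; print(u,v); print(meas(L,(int(u),int(v)),C,.026,'r',95))
u,v=proj(C,[.4542,.158,.09])[0]; print(u,v,meas(L,(int(u),int(v)),C,.090,'o',70))
s=eyes.grab_frame('side')[180:260,170:290]; cv2.imwrite('pics/s9.png',cv2.resize(s,None,fx=4,fy=4))
go(.4466,-.0018,.0353)
E
```

```text
19.9 [ 0.44679474 -0.00272665  0.18689065]
cam drift mm [-0.   -0.06 -0.  ]
259.01178860327906 178.60319241995393
[446.2  -1.8  84.5  85.7   5.8]
230.00228767204572 -24.752947837801575 (array([454.7, 151.5,  65.4,  72. ]), [array([454.5, 155.2]), np.float64(36.7)])
lin [ 0.02 -0.01  3.79] yaw 80.4 turn None tilt [-0.  0.]
```

View pics/s9.png

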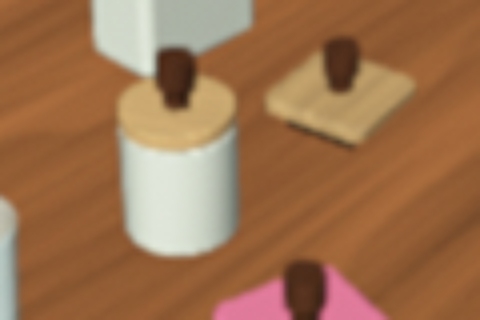

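The small lid sits flat on its jar (176,125 in the crop). Now I'll grasp the square lid.

Request:
move_arm:
  steps:
    - {"linear":[0.02,-0.02,0.6],"dr":[0,0,0],"hand":-0.2}
    - {"linear":[0,0,0.8],"dr":[0,0,0],"hand":-0.2}
    - {"linear":[0,0,0.9],"dr":[0,0,0],"hand":-0.2}
    - {"linear":[0,0,0.8],"dr":[0,0,0],"hand":-0.2}
    - {"linear":[0,0,0.4],"dr":[0,0,0],"hand":-0.2}
    - {"linear":[0,0,0.28],"dr":[0,0,0],"hand":-0.2}
    - {"linear":[0,0,0],"dr":[0,0,0],"hand":-0.2}
    - {"linear":[0,0,0],"dr":[0,0,0],"hand":-0.2}
    - {"linear":[0,0,0],"dr":[0,0,0],"hand":-0.2}

```text
time: 21.12
tcp_pos: [0.4468, -0.0025, 0.0365]
tool_rot: [0.001, 0.764, 0.645, 0.001]
force: [0.6, -0.4, 0.5]
finger_gap: 0.0511
grip_force: 0.0
```

Request:
move_arm:
  steps:
    - {"linear":[0,0,0],"dr":[0,0,0],"hand":0.3}
    - {"linear":[0,0,0],"dr":[0,0,0],"hand":1}
    - {"linear":[0,0,0],"dr":[0,0,0],"hand":1}
    - {"linear":[0,0,0],"dr":[0,0,0],"hand":1}
    - {"linear":[0,0,0],"dr":[0,0,0],"hand":1}

```text
time: 21.75
tcp_pos: [0.4463, -0.0026, 0.0361]
tool_rot: [0.0, 0.764, 0.645, 0.0]
force: [-1.1, -0.6, 6.2]
finger_gap: 0.0244
grip_force: 39.3
```

```bash
python3 - <<'E'
from look import *
go(.6038,.3297,.19,80.4+23.2)
E
```

```text
lin [ 8.85  2.49 -3.85] yaw 80.3 turn -2.33 tilt [ 0. -0.]
```

Request:
move_arm:
  steps:
    - {"linear":[0,0,-0.4],"dr":[0,0,0],"hand":1}
    - {"linear":[0,0,-0.9],"dr":[0,0,0],"hand":1}
    - {"linear":[0,0,-0.9],"dr":[0,0,0],"hand":1}
    - {"linear":[0,0,-0.9],"dr":[0,0,0],"hand":1}
    - {"linear":[0,0,-0.8],"dr":[0,0,0],"hand":1}
    - {"linear":[0.45,0.13,0],"dr":[0,0,0],"hand":1}
    - {"linear":[0.8,0.23,0],"dr":[0,0,0],"hand":1}
    - {"linear":[0.8,0.23,0],"dr":[0,0,0],"hand":1}
    - {"linear":[0.8,0.23,0],"dr":[0,0,0],"hand":1}
    - {"linear":[0.8,0.23,0],"dr":[0,0,0],"hand":1}

```text
time: 23.0
tcp_pos: [0.5116, 0.136, 0.1897]
tool_rot: [-0.001, 0.764, 0.645, -0.001]
force: [0.4, -0.1, -1.1]
finger_gap: 0.0244
grip_force: 39.6
```

Request:
move_arm:
  steps:
    - {"linear":[0.8,0.23,0],"dr":[0,0,0],"hand":1}
    - {"linear":[0.8,0.23,0],"dr":[0,0,0],"hand":1}
    - {"linear":[0.8,0.23,0],"dr":[0,0,0],"hand":1}
    - {"linear":[0.8,0.22,0],"dr":[0,0,0],"hand":1}
    - {"linear":[0.8,0.22,0],"dr":[0,0,0],"hand":1}
    - {"linear":[0.6,0.18,0],"dr":[0,0,-0.5],"hand":1}
    - {"linear":[0,0,0],"dr":[0,0,-0.9],"hand":1}
    - {"linear":[0,0,0],"dr":[0,0,-0.9],"hand":1}
    - {"linear":[0,0,0],"dr":[0,0,0],"hand":1}
    - {"linear":[0,0,0],"dr":[0,0,0],"hand":1}

```text
time: 24.25
tcp_pos: [0.594, 0.3072, 0.1904]
tool_rot: [-0.0, 0.621, 0.784, -0.001]
force: [0.1, 0.3, -1.9]
finger_gap: 0.0248
grip_force: 39.6
```

```bash
python3 - <<'E'
from held import *
o=ctrl.get_obs(); print(o['tcp_pos'],o['joint_pos'][5],o['finger_gap'])
look('w10')
go(.6038,.3297,.115,103.5)
E
```

```text
[0.5940364  0.30719172 0.19043037] 1.8172438847588717 0.02478391146037085
cam drift mm [ 0.06 -0.13  0.38]
lin [0.5  0.37 1.89] yaw 103.2 turn -0.03 tilt [-0.1 -0. ]
```

View pics/w10.png

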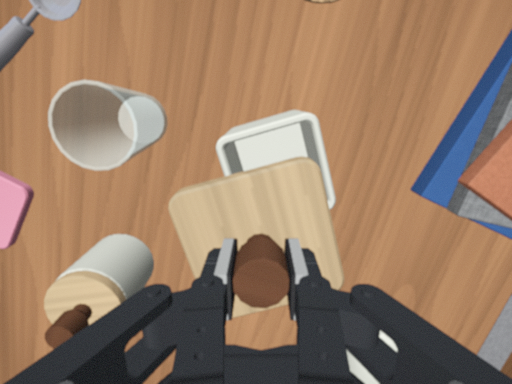

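The square lid is held level at (255,230), and the jar behind at (275,150) is nearly parallel to it. I'll measure the angles.

```bash
python3 - <<'E'
from look import *
im=cv2.imread('pics/w10.png'); C=pickle.load(open('w10.pkl','rb')); L,J,J2=masks(im)
def edge(m,p,rad,z,c0,c1):
    b=blob(m,p,rad); cols=np.arange(c0,c1,2); rows=np.array([np.flatnonzero(b[:,c])[0] for c in cols])
    W=onplane(C,np.c_[cols,rows],z)[:,:2].astype(np.float32); v=cv2.fitLine(W,cv2.DIST_HUBER,0,.001,.001).ravel(); a=np.degrees(np.arctan2(v[1],v[0]))%90
    n=np.array([-v[1],v[0]]); return a, v
z=.1904-.0361+.028
a,v=edge(L,(260,195),110,z,190,290); print('lid yaw',a,v)
a,v2=edge(J,(290,140),90,.095,235,290); print('jar yaw',a,v2)
# right edge of lid
b=blob(L,(260,195),110); rows=np.arange(185,265,2); cols=np.array([np.flatnonzero(b[r])[-1] for r in rows]); W=onplane(C,np.c_[cols,rows],z)[:,:2].astype(np.float32); r=cv2.fitLine(W,cv2.DIST_HUBER,0,.001,.001).ravel(); print('right yaw',np.degrees(np.arctan2(r[1],r[0]))%90)
n=np.array([-v[1],v[0]]);tcp=ctrl.get_obs()['tcp_pos'][:2]
print('dist tcp to front edge',abs((v[2:]-tcp)@n)*1e3,'to right',abs((r[2:]-tcp)@np.array([-r[1],r[0]]))*1e3)
print('jar front edge dist from jar centre est',abs((v2[2:]-np.array([.6038,.3297]))@np.array([-v2[1],v2[0]]))*1e3)
print(C[1])
E
```

```text
lid yaw 28.189152 [0.8813929  0.47238392 0.57479405 0.3457388 ]
jar yaw 29.021297 [0.8744394  0.48513472 0.58153385 0.3703447 ]
right yaw 28.736504
dist tcp to front edge 43.25416480064824 to right 42.15881020398683
jar front edge dist from jar centre est 46.3434092845839
[0.57793275 0.38252576 0.33333893]
```

Request:
move_arm:
  steps:
    - {"linear":[0.24,0.19,0],"dr":[0,0,0],"hand":1}
    - {"linear":[0.24,0.18,0.1],"dr":[0,0,-0.06],"hand":1}
    - {"linear":[0,0,0.3],"dr":[0,0,0],"hand":1}
    - {"linear":[0,0,0.4],"dr":[0,0,0],"hand":1}
    - {"linear":[0,0,0.2],"dr":[0,0,0],"hand":1}
    - {"linear":[0,0,0],"dr":[0,0,0],"hand":1}
    - {"linear":[0,0,0],"dr":[0,0,0],"hand":1}
    - {"linear":[0,0,0],"dr":[0,0,0],"hand":1}

```text
time: 25.3
tcp_pos: [0.6049, 0.3292, 0.1525]
tool_rot: [0.0, 0.616, 0.788, 0.001]
force: [-0.1, -0.3, -0.7]
finger_gap: 0.0245
grip_force: 39.6
```

```bash
python3 - <<'E'
from look import *
print(ctrl.get_obs()['tcp_pos']);go(.6038,.3297,.1151,103.7)
E
```

```text
[0.60493498 0.32915121 0.15247641]
lin [ 0.02 -0.03  0.93] yaw 103.9 turn 0.02 tilt [0.1 0. ]
```

Request:
move_arm:
  steps:
    - {"linear":[0,-0.02,0.3],"dr":[0,0,0],"hand":1}
    - {"linear":[0,0,0.3],"dr":[0,0,0],"hand":1}
    - {"linear":[0,0,0.15],"dr":[0,0,0],"hand":1}
    - {"linear":[0,0,0.1],"dr":[0,0,0],"hand":1}
    - {"linear":[0,0,0.05],"dr":[0,0,0],"hand":1}
    - {"linear":[0,0,0.03],"dr":[0,0,0],"hand":1}
    - {"linear":[0,0,0],"dr":[0,0,0],"hand":1}
    - {"linear":[0,0,0],"dr":[0,0,0],"hand":1}

```text
time: 26.3
tcp_pos: [0.604, 0.3289, 0.1153]
tool_rot: [0.0, 0.616, 0.788, 0.0]
force: [-2.3, -2.6, 5.1]
finger_gap: 0.0245
grip_force: 40.0
```

Request:
move_arm:
  steps:
    - {"linear":[0,0,0],"dr":[0,0,0],"hand":0.2}
    - {"linear":[0,0,0],"dr":[0,0,0],"hand":-0.2}
    - {"linear":[0,0,0],"dr":[0,0,0],"hand":-0.2}
    - {"linear":[0,0,0],"dr":[0,0,0],"hand":-0.2}
    - {"linear":[0,0,-0.5],"dr":[0,0,0],"hand":-0.2}
    - {"linear":[0,0,-0.8],"dr":[0,0,0],"hand":-0.2}
    - {"linear":[0,0,-0.9],"dr":[0,0,0],"hand":-0.2}
    - {"linear":[0,0,-0.6],"dr":[0,0,0],"hand":-0.2}
    - {"linear":[0,0,0],"dr":[0,0,0],"hand":-0.2}
    - {"linear":[0,0,0],"dr":[0,0,0],"hand":-0.2}

```text
time: 27.55
tcp_pos: [0.6033, 0.3286, 0.2252]
tool_rot: [-0.0, 0.616, 0.788, -0.001]
force: [-0.0, 0.5, -0.6]
finger_gap: 0.0514
grip_force: 0.0
```

```bash
python3 - <<'E'
from look import *
im,C=look('w11'); L,J,J2=masks(im); u,v=proj(C,[.604,.329,.107])[0]; print(ctrl.get_obs()['tcp_pos'],meas(L,(int(u),int(v)),C,.107,'r',95))
s=eyes.grab_frame('side'); cv2.imwrite('pics/s11.png',np.hstack([cv2.resize(s[180:270,80:180],(400,360),interpolation=cv2.INTER_CUBIC),cv2.resize(im,(400,360))]))
go(.606,-.332,.2); go(.619,-.011,.2)
E
```

```text
cam drift mm [-0.15 -0.08 -0.52]
[0.60301806 0.32844141 0.22469784] [604.8 329.3  83.8  83.8  29.3]
lin [-16.04  -3.9    0.64] yaw 103.9 turn None tilt [-0.2 -0.1]
lin [-8.33 -1.65  0.63] yaw 103.9 turn None tilt [-0.2 -0.1]
```

View pics/s11.png

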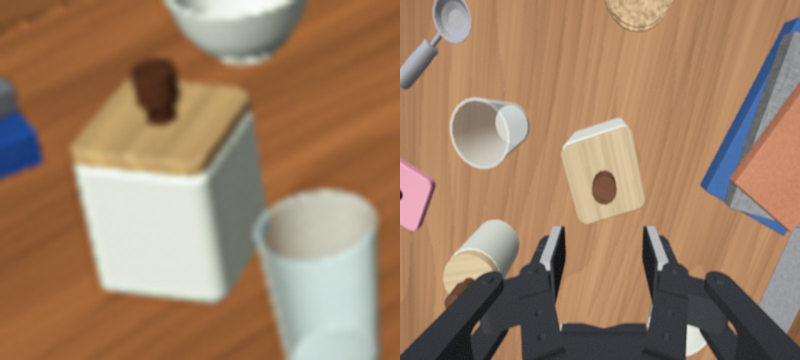

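The square lid sits flat, both in the side crop at (165,125) and from above. Now over to the oblong lid.

Request:
move_arm:
  steps:
    - {"linear":[-0.5,-0.12,0],"dr":[0,0,0],"hand":-0.2}
    - {"linear":[-0.9,-0.22,0],"dr":[0,0,0],"hand":-0.2}
    - {"linear":[-0.9,-0.22,0],"dr":[0,0,0],"hand":-0.2}
    - {"linear":[-0.9,-0.22,0],"dr":[0,0,0],"hand":-0.2}
    - {"linear":[-0.9,-0.22,0],"dr":[0,0,0],"hand":-0.2}
    - {"linear":[-0.9,-0.22,0],"dr":[0,0,0],"hand":-0.2}
    - {"linear":[-0.9,-0.22,0],"dr":[0,0,0],"hand":-0.2}
    - {"linear":[-0.9,-0.22,0],"dr":[0,0,0],"hand":-0.2}
    - {"linear":[-0.9,-0.22,0],"dr":[0,0,0],"hand":-0.2}
    - {"linear":[-0.5,-0.12,0],"dr":[0,0,0],"hand":-0.2}

```text
time: 28.9
tcp_pos: [0.604, -0.0114, 0.2261]
tool_rot: [-0.0, 0.617, 0.787, -0.0]
force: [0.6, 0.2, 0.2]
finger_gap: 0.0513
grip_force: 0.0
```

```bash
python3 - <<'E'
from look import *
go(.606,-.332,.23)
C=pickle.load(open('w6.pkl','rb')); print('box', [onplane(C,[(412,190),(470,375)],z).round(3).tolist() for z in (.06,.12)])
im=cv2.imread('pics/w3.png'); print('mug',onplane(pickle.load(open('w3.pkl','rb')),[(414,278)],.092))
# small jar & oblong jar refined from here later
E
```

```text
lin [-7.8  -1.86 -0.1 ] yaw 103.8 turn None tilt [-0.1 -0. ]
box [[[0.787, -0.224, 0.06], [0.862, -0.512, 0.06]], [[0.759, -0.202, 0.12], [0.82, -0.436, 0.12]]]
mug [[ 0.44119054 -0.31863507  0.092     ]]
```

Request:
move_arm:
  steps:
    - {"linear":[-0.8,-0.2,0],"dr":[0,0,0],"hand":-0.2}
    - {"linear":[-0.9,-0.22,0],"dr":[0,0,0],"hand":-0.2}
    - {"linear":[-0.9,-0.22,0],"dr":[0,0,0],"hand":-0.2}
    - {"linear":[-0.9,-0.22,0],"dr":[0,0,0],"hand":-0.2}
    - {"linear":[-0.9,-0.22,0],"dr":[0,0,0],"hand":-0.2}
    - {"linear":[-0.9,-0.22,0],"dr":[0,0,0],"hand":-0.2}
    - {"linear":[-0.9,-0.22,0],"dr":[0,0,0],"hand":-0.2}
    - {"linear":[-0.8,-0.2,0],"dr":[0,0,0],"hand":-0.2}
    - {"linear":[-0.4,-0.1,0],"dr":[0,0,0.4],"hand":-0.2}

```text
time: 30.02
tcp_pos: [0.605, -0.3155, 0.2259]
tool_rot: [-0.0, 0.645, 0.765, -0.0]
force: [-0.4, 0.7, 0.4]
finger_gap: 0.0511
grip_force: 0.0
```

Request:
move_arm:
  steps:
    - {"linear":[0,0,0],"dr":[0,0,1],"hand":-0.2}
    - {"linear":[0,0,0],"dr":[0,0,1],"hand":-0.2}
    - {"linear":[0,0,0],"dr":[0,0,1],"hand":-0.2}
    - {"linear":[0,0,0],"dr":[0,0,1],"hand":-0.2}
    - {"linear":[0,0,0],"dr":[0,0,1],"hand":-0.2}
    - {"linear":[0,0,0],"dr":[0,0,1],"hand":-0.2}
    - {"linear":[0,0,0],"dr":[0,0,0],"hand":-0.2}
    - {"linear":[0,0,0],"dr":[0,0,0],"hand":-0.2}
    - {"linear":[0,0,0],"dr":[0,0,0],"hand":-0.2}

```text
time: 31.15
tcp_pos: [0.6056, -0.3136, 0.2264]
tool_rot: [-0.0, 0.94, 0.342, -0.0]
force: [-0.0, -0.1, -0.6]
finger_gap: 0.0511
grip_force: 0.0
```

```bash
python3 - <<'E'
from look import *
o=ctrl.get_obs(); print(o['tcp_pos'],o['joint_pos'])
im,C=look('w12'); L,J,J2=masks(im); u,v=proj(C,[.606,-.332,.026])[0]; print(u,v)
print(meas(L,(int(u),int(v)),C,.026,'r',95))
hsv=cv2.cvtColor(im,cv2.COLOR_BGR2HSV); k=cv2.inRange(hsv,(0,0,0),(180,255,110)); u,v=proj(C,[.606,-.332,.064])[0]; b=blob(k,(int(u),int(v)),40); ys,xs=np.nonzero(b); print('knob px',xs.min(),xs.max(),ys.min(),ys.max(),onplane(C,[(xs.mean(),ys.mean())],.055))
go(.606,-.332,.0358,40)
E
```

```text
[ 0.60556373 -0.31358711  0.22643082] [-4.77825287e-01  5.42991286e-01  2.94706180e-01  1.32265663e+00
  1.09886811e-05  1.96553321e+00]
cam drift mm [ 0.04 -0.02  0.03]
272.2520796491286 181.18439816057813
[ 606.2 -333.2  117.1   69.5   14. ]
knob px 267 284 176 184 [[ 0.61553531 -0.32762393  0.055     ]]
lin [-0.29  0.36  4.77] yaw 40.0 turn -0.0 tilt [-0.  0.]
```

Request:
move_arm:
  steps:
    - {"linear":[-0.3,0.38,0.4],"dr":[0,0,0],"hand":-0.2}
    - {"linear":[0,0,0.8],"dr":[0,0,0],"hand":-0.2}
    - {"linear":[0,0,0.8],"dr":[0,0,0],"hand":-0.2}
    - {"linear":[0,0,0.8],"dr":[0,0,0],"hand":-0.2}
    - {"linear":[0,0,0.8],"dr":[0,0,0],"hand":-0.2}
    - {"linear":[0,0,0.4],"dr":[0,0,0],"hand":-0.2}
    - {"linear":[0,0,0],"dr":[0,0,0],"hand":-0.2}
    - {"linear":[0,0,0],"dr":[0,0,0],"hand":-0.2}

```text
time: 32.2
tcp_pos: [0.6071, -0.3338, 0.0676]
tool_rot: [0.001, 0.94, 0.341, 0.001]
force: [-0.1, -0.5, 0.4]
finger_gap: 0.0513
grip_force: 0.0
```

```bash
python3 - <<'E'
from look import *
print(ctrl.get_obs()['tcp_pos']); go(.6062,-.333,.0358,40)
E
```

```text
[ 0.60705437 -0.33375017  0.06763597]
lin [-0.   -0.03  0.8 ] yaw 39.9 turn -0.01 tilt [ 0.1 -0.1]
```

Request:
move_arm:
  steps:
    - {"linear":[0,-0.02,0.4],"dr":[0,0,0],"hand":-0.2}
    - {"linear":[0,0,0.38],"dr":[0,0,0],"hand":-0.2}
    - {"linear":[0,0,0],"dr":[0,0,0],"hand":-0.2}
    - {"linear":[0,0,0],"dr":[0,0,0],"hand":-0.2}
    - {"linear":[0,0,0],"dr":[0,0,0],"hand":0.3}
    - {"linear":[0,0,0],"dr":[0,0,0],"hand":1}
    - {"linear":[0,0,0],"dr":[0,0,0],"hand":1}
    - {"linear":[0,0,0],"dr":[0,0,0],"hand":1}
    - {"linear":[0,0,0],"dr":[0,0,0],"hand":1}

```text
time: 33.33
tcp_pos: [0.6063, -0.3327, 0.036]
tool_rot: [0.001, 0.94, 0.341, 0.0]
force: [-0.3, -0.8, 4.1]
finger_gap: 0.0246
grip_force: 39.5
```

```bash
python3 - <<'E'
from look import *
print(ctrl.get_obs()['tcp_pos']); go(.619,-.011,.20,111.6)
E
```

```text
[ 0.60627113 -0.33268549  0.03598889]
lin [ 5.41 -5.96 -4.11] yaw 39.9 turn -7.17 tilt [ 0.1 -0. ]
```

Request:
move_arm:
  steps:
    - {"linear":[0,0,-0.4],"dr":[0,0,0],"hand":1}
    - {"linear":[0,0,-0.8],"dr":[0,0,0],"hand":1}
    - {"linear":[0,0,-0.8],"dr":[0,0,0],"hand":1}
    - {"linear":[0,0,-0.8],"dr":[0,0,0],"hand":1}
    - {"linear":[0,0,-0.8],"dr":[0,0,0],"hand":1}
    - {"linear":[0,0,-0.8],"dr":[0,0,0],"hand":1}
    - {"linear":[0,0,-0.7],"dr":[0,0,0],"hand":1}
    - {"linear":[0.3,-0.36,0],"dr":[0,0,0],"hand":1}
    - {"linear":[0.6,-0.65,0],"dr":[0,0,0],"hand":1}
    - {"linear":[0.6,-0.65,0],"dr":[0,0,0],"hand":1}

```text
time: 34.58
tcp_pos: [0.6078, -0.2404, 0.2375]
tool_rot: [-0.001, 0.94, 0.341, -0.001]
force: [1.1, -0.0, -0.7]
finger_gap: 0.0247
grip_force: 39.5
```

Request:
move_arm:
  steps:
    - {"linear":[0.6,-0.65,0],"dr":[0,0,0],"hand":1}
    - {"linear":[0.6,-0.65,0],"dr":[0,0,0],"hand":1}
    - {"linear":[0.6,-0.65,0],"dr":[0,0,0],"hand":1}
    - {"linear":[0.6,-0.65,0],"dr":[0,0,0],"hand":1}
    - {"linear":[0.6,-0.7,0],"dr":[0,0,0],"hand":1}
    - {"linear":[0.6,-0.65,0],"dr":[0,0,0],"hand":1}
    - {"linear":[0.3,-0.35,0],"dr":[0,0,-0.5],"hand":1}
    - {"linear":[0,0,0],"dr":[0,0,-0.9],"hand":1}
    - {"linear":[0,0,0],"dr":[0,0,-0.9],"hand":1}
    - {"linear":[0,0,0],"dr":[0,0,-0.9],"hand":1}

```text
time: 35.83
tcp_pos: [0.6164, -0.0094, 0.2375]
tool_rot: [-0.001, 0.807, 0.59, -0.001]
force: [-0.0, -0.3, -1.0]
finger_gap: 0.0243
grip_force: 39.5
```

Request:
move_arm:
  steps:
    - {"linear":[0,0,0],"dr":[0,0,-0.9],"hand":1}
    - {"linear":[0,0,0],"dr":[0,0,-0.9],"hand":1}
    - {"linear":[0,0,0],"dr":[0,0,-0.9],"hand":1}
    - {"linear":[0,0,0],"dr":[0,0,-0.9],"hand":1}
    - {"linear":[0,0,0],"dr":[0,0,-0.37],"hand":1}
    - {"linear":[0,0,0],"dr":[0,0,0],"hand":1}
    - {"linear":[0,0,0],"dr":[0,0,0],"hand":1}
    - {"linear":[0,0,0],"dr":[0,0,0],"hand":1}

```text
time: 36.83
tcp_pos: [0.6179, -0.0106, 0.239]
tool_rot: [-0.0, 0.562, 0.827, -0.0]
force: [0.6, -0.2, -1.3]
finger_gap: 0.0249
grip_force: 39.5
```

```bash
python3 - <<'E'
from look import *
o=ctrl.get_obs(); print(o['tcp_pos'],o['finger_gap'],o['joint_pos'][5]); go(.6188,-.011,.20,111.6)
im,C=look('w13'); L,J,J2=masks(im); z=o['tcp_pos'][2]-.036+.028
M=q2R(o['tool_rot'])
# lid front contour -> polygon in world, relative to the TCP
u,v=proj(C,[*(o['tcp_pos'][:2]+M[:2,0]*.03),z])[0]; b=blob(L,(int(u),int(v)),150)
c=max(cv2.findContours(b,cv2.RETR_EXTERNAL,cv2.CHAIN_APPROX_NONE)[0],key=cv2.contourArea); h=cv2.convexHull(c)
pol=cv2.approxPolyDP(h,6,True)[:,0]; W=onplane(C,pol,z)[:,:2]
for i in range(len(pol)):
    d=W[(i+1)%len(W)]-W[i]; print(pol[i],W[i].round(4),'len',(np.hypot(*d)*1e3).round(1),'ang',(np.degrees(np.arctan2(d[1],d[0]))%180).round(1))
cand=[(meas(J,(int(a),int(bb)),C,.085,'r',90)) for a,bb in [proj(C,[.6188,-.011,.085])[0]]]; print(cand)
E
```

```text
[ 0.61794008 -0.01060699  0.23897712] 0.02486928544257386 1.1763774303505405
lin [-0.02  0.02  0.97] yaw 111.6 turn 0.0 tilt [-0.  0.]
cam drift mm [ 0.1  -0.1   0.12]
[358 182] [0.6528 0.0428] len 11.0 ang 111.7
[356 202] [0.6569 0.0326] len 38.7 ang 85.4
[320 260] [ 0.6538 -0.006 ] len 85.1 ang 35.0
[177 290] [ 0.5841 -0.0548] len 100.4 ang 85.4
[251 134] [0.5922 0.0453] len 7.9 ang 21.6
[267 134] [0.5995 0.0482] len 53.6 ang 174.2
[array([597. ,   6.7, 124.1,  60.1,  52.1])]
```

```bash
python3 - <<'E'
from look import *
im=cv2.imread('pics/w13.png'); C=pickle.load(open('w13.pkl','rb')); o=ctrl.get_obs(); L,J,J2=masks(im); z=o['tcp_pos'][2]-.036+.028
M=q2R(o['tool_rot']); u,v=proj(C,[*(o['tcp_pos'][:2]+M[:2,0]*.03),z])[0]; b=blob(L,(int(u),int(v)),150)
c=max(cv2.findContours(b,cv2.RETR_EXTERNAL,cv2.CHAIN_APPROX_NONE)[0],key=cv2.contourArea)[:,0]
W=onplane(C,c,z)[:,:2]; a=np.radians(85.4); X=np.array([np.cos(a),np.sin(a)]); Y=np.array([-X[1],X[0]])
q=(W-o['tcp_pos'][:2])@np.c_[X,Y]*1e3
for nm,s in [('front',(abs(q[:,1])<25)&(q[:,0]>45)),('left',(q[:,1]>25)&(q[:,0]<48)&(q[:,0]>0)),('right',(q[:,1]<-25)&(q[:,0]<45)&(q[:,0]>25))]:
    p=q[s].astype(np.float32); l=cv2.fitLine(p,cv2.DIST_HUBER,0,.01,.01).ravel(); print(nm,s.sum(),'mean',l[2:].round(1),'dir',np.degrees(np.arctan2(l[1],l[0])).round(2), p.min(0).round(1),p.max(0).round(1))
# oblong jar outline in scene & side cams: rim corners known pose check
for n in ['w3','w12','w6','w5']:
    i=cv2.imread(f'pics/{n}.png'); K=pickle.load(open(n+'.pkl','rb')); J=masks(i)[1]
    u,v=proj(K,[.619,-.011,.085])[0]; print(n,u.round(),v.round(), meas(J,(int(u),int(v)),K,.085,'r',90) if 0<u<512 and 0<v<300 else '')
E
```

```text
front 87 mean [57.4  2.5] dir -88.75 [ 56.8 -24.6] [57.9 24.8]
left 80 mean [22.6 31.7] dir -0.05 [ 0.5 31.3] [47.5 32.3]
right 31 mean [ 35.8 -34.9] dir 0.17 [ 25.5 -35.2] [ 44.8 -34.7]
w3 281.0 106.0 [618.5 -11.  116.2  68.5  85.6]
w12 -27.0 -69.0 
w6 226.0 -3.0 
w5 219.0 -8.0
```

The lid centre is within about 0.5 mm and 0.3° of the jar, so I'll lower it.

Request:
move_arm:
  steps:
    - {"linear":[0,0,0.5],"dr":[0,0,-0.02],"hand":1}
    - {"linear":[0,0,0.7],"dr":[0,0,0],"hand":1}
    - {"linear":[0,0,0.7],"dr":[0,0,0],"hand":1}
    - {"linear":[0,0,0.5],"dr":[0,0,0],"hand":1}
    - {"linear":[0,0,0.2],"dr":[0,0,0],"hand":1}
    - {"linear":[0,0,0],"dr":[0,0,0],"hand":1}
    - {"linear":[0,0,0],"dr":[0,0,0],"hand":1}
    - {"linear":[0,0,0],"dr":[0,0,0],"hand":1}

```text
time: 37.88
tcp_pos: [0.6191, -0.0109, 0.1364]
tool_rot: [0.001, 0.56, 0.828, 0.001]
force: [-0.3, 0.6, -1.2]
finger_gap: 0.0249
grip_force: 39.5
```

```bash
python3 - <<'E'
from look import *
print(ctrl.get_obs()['tcp_pos']); go(.6177,-.0104,.105,111.8)
E
```

```text
[ 0.6190629  -0.01088231  0.13635141]
lin [ 0.02 -0.03  0.78] yaw 111.8 turn 0.0 tilt [ 0.1 -0. ]
```

Request:
move_arm:
  steps:
    - {"linear":[0,-0.02,0.3],"dr":[0,0,0],"hand":1}
    - {"linear":[0,0,0.2],"dr":[0,0,0],"hand":1}
    - {"linear":[0,0,0.1],"dr":[0,0,0],"hand":1}
    - {"linear":[0,0,0.1],"dr":[0,0,0],"hand":1}
    - {"linear":[0,0,0.05],"dr":[0,0,0],"hand":1}
    - {"linear":[0,0,0.03],"dr":[0,0,0],"hand":1}
    - {"linear":[0,0,0],"dr":[0,0,0],"hand":1}
    - {"linear":[0,0,0],"dr":[0,0,0],"hand":1}

```text
time: 38.88
tcp_pos: [0.6177, -0.0112, 0.1049]
tool_rot: [0.0, 0.56, 0.828, 0.0]
force: [-1.3, -0.2, 5.5]
finger_gap: 0.025
grip_force: 40.0
```

Seated at the expected height. I'll release, rise and retreat.

Request:
move_arm:
  steps:
    - {"linear":[0,0,0],"dr":[0,0,0],"hand":0.2}
    - {"linear":[0,0,0],"dr":[0,0,0],"hand":-0.2}
    - {"linear":[0,0,0],"dr":[0,0,0],"hand":-0.2}
    - {"linear":[0,0,0],"dr":[0,0,0],"hand":-0.2}
    - {"linear":[0,0,-0.5],"dr":[0,0,0],"hand":-0.2}
    - {"linear":[0,0,-0.8],"dr":[0,0,0],"hand":-0.2}
    - {"linear":[0,0,-0.9],"dr":[0,0,0],"hand":-0.2}
    - {"linear":[0,0,-0.8],"dr":[0,0,0],"hand":-0.2}
    - {"linear":[0,0,-0.4],"dr":[0,0,0],"hand":-0.2}
    - {"linear":[0,0,0],"dr":[0,0,0],"hand":-0.2}

```text
time: 40.12
tcp_pos: [0.6186, -0.0112, 0.2416]
tool_rot: [0.001, 0.56, 0.828, 0.001]
force: [-0.5, 0.5, -0.1]
finger_gap: 0.0511
grip_force: 0.0
```

Request:
move_arm:
  steps:
    - {"linear":[0,0,-0.8],"dr":[0,0,0],"hand":-0.2}
    - {"linear":[0,0,-0.8],"dr":[0,0,0],"hand":-0.2}
    - {"linear":[0,0,0],"dr":[0,0,0],"hand":-0.2}
    - {"linear":[0,0,0],"dr":[0,0,0],"hand":-0.2}
    - {"linear":[0,0,0],"dr":[0,0,0],"hand":-0.2}

```text
time: 40.75
tcp_pos: [0.6167, -0.0112, 0.3022]
tool_rot: [-0.001, 0.56, 0.828, -0.001]
force: [-0.6, 0.5, -0.7]
finger_gap: 0.051
grip_force: 0.0
```

```bash
python3 - <<'E'
from look import *
im,C=look('w14'); L,J,J2=masks(im); print(ctrl.get_obs()['tcp_pos'],ctrl.get_obs()['time'])
for nm,P,s in [('oblong',(.619,-.011,.097),'r'),('large',(.6205,-.177,.117),'o'),('square',(.604,.329,.107),'r'),('small',(.4542,.158,.092),'o')]:
    u,v=proj(C,P)[0]
    if 20<u<490 and 20<v<300: print(nm,u,v,meas(L,(int(u),int(v)),C,P[2],s,75))
# other cameras: plate seen at the seated height
for n in('scene','side'):
    i=eyes.grab_frame(n); cv2.imwrite(f'pics/{n}14.png',i); K=cal(n); Lm=masks(i)[0]
    for nm,P,s in [('oblong',(.619,-.011,.095),'r'),('large',(.6205,-.177,.115),'o'),('square',(.604,.329,.105),'r'),('small',(.4542,.158,.090),'o')]:
        u,v=proj(K,P)[0]
        try: print(n,nm,meas(Lm,(int(u),int(v)),K,P[2],s,32))
        except Exception as e: print(n,nm,'x',u,v)
E
```

```text
cam drift mm [ 0.04 -0.    0.22]
[ 0.61683653 -0.01117974  0.30243956] 40.8
oblong 261.7049349809407 170.21468822587283 [619.4 -12.  116.3  69.3  87. ]
large 214.4627408323518 292.0850572426951 (array([ 623.6, -175. ,   97.6,  107.3]), [array([ 620.3, -175.7]), np.float64(53.1)])
scene oblong x 291.2849541985622 221.3110072492871
scene large x 233.21255488767778 247.11104447636475
scene square x 390.1620840443396 163.19256089924514
scene small x 307.1246799546201 156.25198449312893
side oblong x 211.55080274546043 162.50962637438812
side large x 245.95647387569264 138.857327834973
side square x 119.71790539966871 210.27194511520884
side small x 213.1835233231839 206.75992316306025
```

```bash
python3 - <<'E'
from look import *
a=np.radians(86); X=np.array([np.cos(a),np.sin(a),0]); Y=np.array([-X[1],X[0],0])
for n in('scene','side'):
    i=cv2.imread(f'pics/{n}14.png'); K=cal(n); hsv=cv2.cvtColor(i,cv2.COLOR_BGR2HSV)
    c0=np.array([.6185,-.0115,0]); pts=[c0+sx*.058*X+sy*.034*Y+[0,0,z] for z in(.085,.097) for sx in(1,-1) for sy in(1,-1)]
    p=proj(K,pts); h=cv2.convexHull(p.astype(np.float32))
    E=np.zeros(i.shape[:2],np.uint8); cv2.fillConvexPoly(E,h.round().astype(np.int32),255)
    win=cv2.dilate(E,np.ones((25,25)))
    print(n,'inside hsv med',np.median(hsv[cv2.erode(E,np.ones((5,5)))>0],0),'ring',np.median(hsv[(win>0)&(E==0)],0))
    m=(cv2.inRange(hsv,(12,50,90),(30,115,255))&win); m=cv2.morphologyEx(m,cv2.MORPH_OPEN,np.ones((3,3)))
    _,l,st,_=cv2.connectedComponentsWithStats(m); b=np.uint8(l==1+st[1:,4].argmax()); q=cv2.convexHull(cv2.findContours(b,0,1)[0][0])
    hb=np.zeros_like(E); cv2.fillConvexPoly(hb,q,255)
    print('IoU',((hb&E)>0).sum()/((hb|E)>0).sum(),cv2.boundingRect(q),cv2.boundingRect(h))
E
```

```text
scene inside hsv med [ 17.  99. 205.] ring [ 12. 136. 166.]
IoU 0.9317647058823529 (265, 204, 52, 37) (263, 202, 56, 41)
side inside hsv med [ 18. 116. 184.] ring [ 45.  20. 165.]
IoU 0.03814262023217247 (203, 169, 5, 5) (189, 152, 45, 24)
```

```bash
python3 - <<'E'
from look import *
i=cv2.imread('pics/side14.png'); K=cal('side'); hsv=cv2.cvtColor(i,cv2.COLOR_BGR2HSV)
a=np.radians(86); X=np.array([np.cos(a),np.sin(a),0]); Y=np.array([-X[1],X[0],0]); c0=np.array([.6185,-.0115,0])
p=proj(K,[c0+sx*.058*X+sy*.034*Y+[0,0,z] for z in(.085,.097) for sx in(1,-1) for sy in(1,-1)]); h=cv2.convexHull(p.astype(np.float32))
E=np.zeros(i.shape[:2],np.uint8); cv2.fillConvexPoly(E,h.round().astype(np.int32),255)
# lower edge of wood (jar wall is grey below): row of last saturated pixel per column vs predicted
for c in range(193,232,3):
    r=np.flatnonzero(E[:,c])[-1]; s=hsv[r-6:r+8,c,1]; k=np.flatnonzero(s>65); print(c,'pred',r,'seen',r-6+k[-1] if len(k) else None,end='; ')
ctrl_t=ctrl.get_obs()['time']; print(ctrl_t)
E
```

```text
193 pred 170 seen 168; 196 pred 171 seen 169; 199 pred 173 seen 171; 202 pred 174 seen 172; 205 pred 176 seen 173; 208 pred 175 seen 173; 211 pred 173 seen 171; 214 pred 172 seen 170; 217 pred 170 seen 168; 220 pred 169 seen 167; 223 pred 168 seen 166; 226 pred 166 seen 164; 229 pred 165 seen 163; 40.9
```

The seen lower edge runs parallel to the predicted one, with a constant 2 px calibration offset, so the oblong lid is flat. Handing in.

```bash
python3 -c "
from rig import ctrl
print(ctrl.hand_in())"
```

```text
the job is handed in; nothing more can be done
None
```

All four wooden lids are on their own jars, each lowered gently to its expected seated height and checked flat on the rim, and the job is handed in at about 41 s of the 104 s; I planned the moves clear of the mug and glass but did not re-measure their positions at the end.

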